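# Spot-check the heating block with the surface thermometer

### The arm

A 6-joint arm with a two-finger parallel gripper is mounted at the origin on the work surface. World frame = base frame: x ahead of the robot, y to its left, z up, the work surface at z = 0. Lengths are in mm, angles in rad, forces in N, time in s.
With the tool pointing down it reaches from about 275 to 1000 mm from the base axis. Payload 8.4 kg.
Tool frame: the origin (TCP) lies midway between the tips of the shut fingers; the grasp point (between the pads) lies 19 mm behind it; z points along the fingers, y is the direction in which the jaws open and shut (so a half turn about z gives the same grasp; the last joint's range is limited). The gripper opens to 85 mm and grips with 20 to 120 N. Pads are 22 mm wide; open, the fingers measure 114 mm over their backs; the gripper's body (76 mm by 85 mm) begins 54 mm behind the grasp point. The pads swing forward as they close: fully open they stand 13 mm farther back than shut.
Start: joints at [1.31, 0.353, 1.633, -0, 1.155, -0.002], TCP at [159.949, 604.189, 231.281] pointing down, gripper open.
Joint ranges: [-2.63, 2.63], [-0.92, 2.1], [0.06, 2.66], [-1.3, 4.44], [0, 2.69], [-3.02, 3.02]. Speed limits (rad/s): [2.22, 2.22, 2.79, 3.14, 3.14, 3.14].

### API

Orientations are given as [roll, pitch, yaw] about the fixed x, y, z axes, in that order (R = Rz(yaw) Ry(pitch) Rx(roll)).
In Python, from rig import * gives the robot as it stands.
- The arm moves only by the tool play_rows, never from a script. Its argument "moves" is a list of rows, each a list of 3 entries, a list of its own where there are three numbers: the shift along the tool's x, y, z in m, then the turn, a rotation vector about the tool's x, y, z in rad, then the opening in per cent of the stroke, from 0 (shut) to 100 (fully open). In form: [[[x, y, z], [rx, ry, rz], fingers], ...]. A call has 1 to 20 rows; each row shifts and turns the commanded pose from where the row before left it, along the tool's axes as they then stand; what a row does not reach is not made up. A row lasts 1/10 s, in which the tool goes at most 50 mm and 8.59 degrees, less where a joint would pass 70% of its speed; a pose out of reach is approached as far as the arm can. A call is refused whole if a number of a shift passes 0.05 or a number of a turn 0.15, either way. A call with a gripper value outside its range is refused whole. The fingers move at their own pace and stop on an object; "squeeze" is the grip in N (left out, the last holds). Time passes only in rows, so rows that do not move let the fingers close. It gives the time, the measured TCP pose, the force and the opening at its end, in the units of the state.
- sense(): the state, without advancing time (a new reading comes with each control period).
- grab_frame(name): name is "scene" or "top" or "wrist"; returns a dict with "pixels" (400x640x3 uint8, red, green, blue), "intrinsics" (3x3 intrinsics, pixels), "R" (3x3) and "t" (3): a world point X has camera coordinates R X + t. Camera axes: x right, y down, z forward; pixel columns grow to the right and rows downward; lengths in mm; the calibration is good to about 2 mm. A picture is of the moment at which its call begins. There is no depth.
- sign_off(): hands the job in, once; it reports no verdict.
The state is a dict: "clock": time; "qpos": joint angles; "qvel": joint speeds; "joint_efforts": joint torques, N m; "eef_pos": TCP position; "tcp_rot": TCP orientation; "contact_force": force on the tool from outside, world axes, zero at the start; "wrist_torque": the same for the moment, N m; "opening": opening from 0.0 (shut) to 1.0 (fully open).
Only numpy, scipy, OpenCV 4.12 (cv2) and the standard library are available. Lean on these libraries where they do the work, as an engineer would, in place of code of your own. Each camera call takes 0.05 s, during which the arm holds its last target. There are 200 camera calls.

### The job

Take the flat-tipped surface thermometer from its stand, push its nose through the sprung flap of the check port in the block heater's sloping front and hold its sprung tip square and steady against the middle of the metal block inside for about three seconds, so gently that the tip springs back only part of the way, not to its stop. Then draw it out so that the flap closes and lay it back, without dropping it, in its own place in the stand, pointing the way it did; leave the spiked thermometer and everything else on the bench alone.

Things in the scene. Friction and masses are not known exactly. Their poses are not given: they have to be found in the camera images.
- probe_c (a point): Surface thermometer (the one to use), loose, 165 g, in one place of the stand: white box handle 100 (x) x 28 (y) x 30 mm (z), display on top; in front a steel sleeve 16 mm thick, 92 mm long, then a blunt copper tip standing 10 mm out. Point: centre of the handle, 15 mm above its underside; x axis runs along sleeve and tip, z up. Take it across its width at mid-handle. Balances 22 mm ahead.
- tip_disc: The surface thermometer's sprung tip, 14 mm thick; origin in the middle of its flat front face, 152 mm ahead of the handle's centre on its x axis; x points forward. It slides back into the sleeve by up to 5 mm: it starts to give at 1 N and is fully in at 4 N; beyond that the thermometer is rigid.
- probe: The same surface thermometer; origin in the middle of its handle's underside, axes as at its centre point.
- spike_c (a point): Spiked thermometer (leave alone), loose, in the other place of the stand: same handle, but with a thin 6 mm pointed needle 90 mm long in place of the thick blunt sleeve. Point at the centre of its handle, axes as for the other.
- stand: Fixed steel stand, plate 130 x 170 x 8 mm; origin mid-underside; x along both thermometers to their tips, places at y = +43 and -43 mm. A place is two saddles at x = -38 and +38 mm, 14 mm long, floor 22 mm over the bench, flared cheeks 34 mm apart at the floor, rising to 38 mm; mid-handle is free at both sides. A handle lying there has its centre 37 mm over the bench, at x within 4 mm of 0.
- heater: Block heater, white fixed case 300 mm wide, 250 mm deep, 200 mm high with two flasks in wells on top (to 325 mm); origin mid-underside, front to -x. The front slopes back 25 degrees from upright and carries a black touch panel and, nearer the +y side, the check port.
- port_c (a point): Centre of the check port: opening 50 x 50 mm in a black frame 4 mm proud, 105 mm over the bench. z points straight out of it (forward and 25 degrees up), x up the slope, y across; aim down -z. A flap closes it 3 mm inside. Behind, square to z, is the flat metal block, its middle on the z axis, its face 62 to 84 mm deep depending on the insert fitted: it cannot be seen and must be felt.
- flap (a joint): Sprung steel flap of the port, 46 mm high, hinged at its upper edge, pushed inward to open: 0 shut, about 1.2 rad with the nose well inside. It closes by itself; it takes about 1 N to push and presses on the sleeve with about 1 N.
- beaker: Glass beaker, loose, 72 mm across, 95 mm high; origin at its foot.
- receiver: Stoppered conical glass flask, loose, 70 mm across, 151 mm high with its stopper ring; origin at its foot.
- reagent: Brown glass bottle, loose, 64 mm across, 150 mm high; origin at its foot.
- flaskring: Cork flask ring, loose, 100 mm across, 28 mm high; origin at its foot.
- dish: Covered glass dish, loose, 90 mm across, 16 mm high; origin at its foot.
Not all that is in view belongs to the job. Leave any yellow look-alike of the probe alone.

How it is judged:
By the outcome, as a careful person would: the job done as asked, in the order asked, and still so for the second after the job is handed in, with the robot touching nothing.
It also fails if it takes over 67 s, if anything falls off the work surface, if the arm or the gripper's body presses on something with over 40 N, if the wrist force passes 120 N, or if a joint passes its speed limit or range.

## Working session

There is one attempt and no reset: what is moved stays moved. The work goes in short steps, Python scripts to look and compute and a tool call to move; the robot and the scene stay as the last step left them, time stands still between calls to the robot, and variables do not carry over. Pictures are saved under pics/ and viewed, about 8 in all and at most 12, crops included, and the job is handed in when it is done.

Besides the shell and the picture viewer there is one more tool, called after "Emit:" by a JSON object that holds its "name" and its "arguments". play_rows: Moves the arm, as the interface text tells. Its arguments: {"type":"object","properties":{"moves":{"type":"array"},"squeeze":{"type":"number"}},"required":["moves"]}

```bash
mkdir -p pics; ls; python3 - <<'E'
from rig import *
import cv2, numpy as np
s=sense(); print({k:np.round(v,3).tolist() for k,v in s.items()})
for n in ("scene","top"):
    f=grab_frame(n); cv2.imwrite(f"pics/{n}0.png",f["pixels"][:,:,::-1]); print(n,np.round(f["intrinsics"],1).tolist(),np.round(f["R"],4).tolist(),np.round(f["t"],1).tolist())
E
```

```text
pics
{'clock': 0.0, 'qpos': [1.31, 0.354, 1.634, -0.0, 1.155, -0.002], 'qvel': [0.001, -0.001, -0.001, 0.0, 0.0, 0.0], 'joint_efforts': [-0.0, -60.529, -34.204, -0.0, 0.01, 0.0], 'eef_pos': [159.804, 603.697, 230.545], 'tcp_rot': [-3.14, 0.0, 2.883], 'contact_force': [0.47, -0.467, 0.769], 'wrist_torque': [-0.038, 0.031, -0.079], 'opening': 0.997}
scene [[379.0, 0.0, 320.8], [0.0, 379.0, 204.8], [0.0, 0.0, 1.0]] [[-0.5543, 0.832, 0.0219], [0.4071, 0.294, -0.8648], [-0.7259, -0.4705, -0.5017]] [340.6, -94.7, 1384.6]
top [[499.2, 0.0, 321.3], [0.0, 499.2, 191.5], [0.0, 0.0, 1.0]] [[0.0205, -0.9996, -0.0168], [-0.9974, -0.0193, -0.0696], [0.0693, 0.0182, -0.9974]] [-58.3, 521.9, 1438.2]
```

View pics/scene0.png

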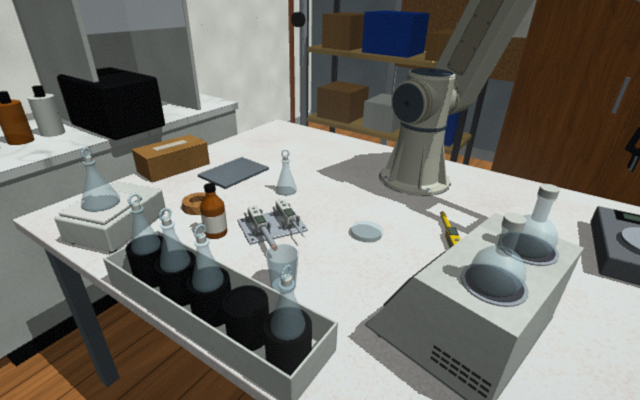

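View pics/top0.png

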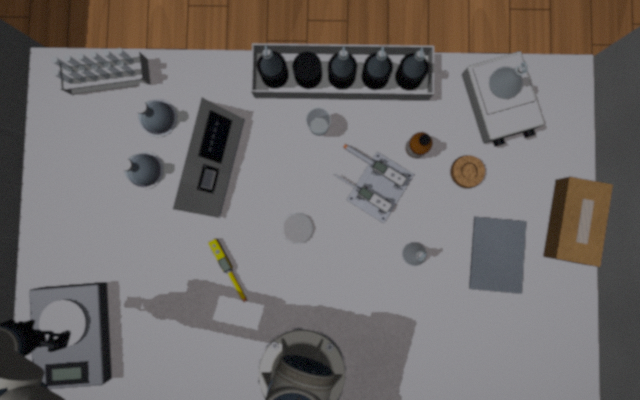

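Scene: the stand is at top (382,187) with two thermometers in it. The heater's slope is at (210,155) with a dark panel at (215,135) and the port at (208,179). There's a yellow look-alike at (228,268). Candidates for the probe: upper (375,165) and lower (365,195); I'll enlarge to tell which is which.

```bash
python3 - <<'E'
import cv2, numpy as np
a=cv2.imread("pics/top0.png")
c1=cv2.resize(a[130:230,330:430],None,fx=6,fy=6,interpolation=cv2.INTER_CUBIC)[:,:]
cv2.imwrite("pics/c1.png",c1)
c2=cv2.resize(a[85:225,120:260],None,fx=4.28,fy=4.28,interpolation=cv2.INTER_CUBIC)
cv2.imwrite("pics/c2.png",c2)
E
```

```text
(no output)
```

View pics/c1.png

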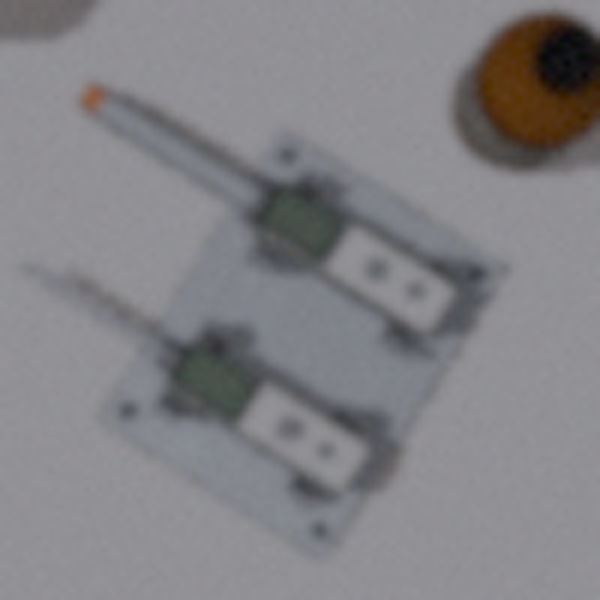

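View pics/c2.png

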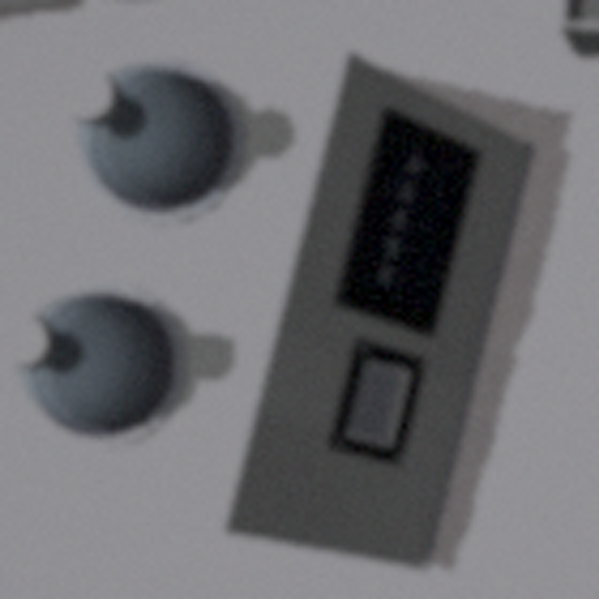

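The probe is the upper one: crop (92,98) shows the copper tip and thick sleeve, with the handle around (355,250). The lower one has a thin needle. The port is at crop2 (378,402). Next I'll compute positions.

```bash
cat > h.py <<'E'
from rig import *
import numpy as np, cv2
from scipy.spatial.transform import Rotation as Ro
def unproj(f,uv,z):
    uv=np.atleast_2d(uv).astype(float); K,R,t=map(np.array,(f["intrinsics"],f["R"],f["t"]))
    d=(np.linalg.inv(K)@np.c_[uv,np.ones(len(uv))].T).T@R; c=-R.T@t
    return c+d*((z-c[2])/d[:,2])[:,None]
def proj(f,X):
    K,R,t=map(np.array,(f["intrinsics"],f["R"],f["t"])); p=(np.atleast_2d(X)@R.T+t)@K.T; return p[:,:2]/p[:,2:]
def delta(target,Rt,s=None):
    s=s or sense(); R=Ro.from_euler('xyz',s["tcp_rot"]).as_matrix()
    return R.T@(np.array(target)-s["eef_pos"]), Ro.from_matrix(R.T@Rt).as_rotvec()
E
python3 - <<'E'
from h import *
f=grab_frame("top")
u=lambda p,s,o:(np.array(p)+.5)/s-.5+np.array(o)
S=lambda p,z:unproj(f,u(p,6,(330,130)),z)
H=lambda p,z:unproj(f,u(p,4.28,(120,85)),z)
np.set_printoptions(precision=1,suppress=True)
st=S([(285,130),(508,268),(325,558),(105,420)],8); print("stand",st,st.mean(0))
ax=(st[0]+st[3]-st[1]-st[2])/2;print("len",np.linalg.norm(ax),"yaw",np.arctan2(ax[1],ax[0]))
tip=S((92,98),37);print("tip",tip)
print("handle top", S([(272,190),(335,222),(312,258),(258,222),(465,298),(435,338)],52))
t=H([(350,55),(230,530)],200);b=H([(533,148),(430,568)],0);print(t,b)
e=t[0]-t[1];print(np.linalg.norm(e),np.arctan2(e[1],e[0]), np.arctan2((b[0]-b[1])[0,None] if 0 else (b[0]-b[1])[1],(b[0]-b[1])[0]))
p=H([(378,402)],105+2);print("port",p)
print(H([(360,340),(424,352),(395,463),(330,448)],107))
E
```

```text
stand [[ 645.6 -209.5    8. ]
 [ 579.5 -319.2    8. ]
 [ 436.2 -231.6    8. ]
 [ 501.3 -123.6    8. ]] [ 540.6 -220.9    8. ]
len 127.07038618963362 yaw 1.028656719634369
tip [[ 655.  -113.7   37. ]]
handle top [[ 610.  -199.6   52. ]
 [ 595.2 -229.7   52. ]
 [ 577.8 -219.    52. ]
 [ 594.5 -193.2   52. ]
 [ 560.1 -291.6   52. ]
 [ 540.8 -277.6   52. ]]
[[748.7 265.1 200. ]
 [459.4 326.3 200. ]] [[736.3 187.7   0. ]
 [441.9 249.8   0. ]]
295.68679637853086 -0.20856206124659865 -0.20765382735917004
port [[546.4 263.4 107. ]]
[[586.2 276.5 107. ]
 [579.2 234.9 107. ]
 [507.3 251.  107. ]
 [516.1 293.3 107. ]]
```

Emit:
{"name": "play_rows", "arguments": {"moves": [[[0,0,-0.01],[0,0,0.1],100],[[0,0,-0.02],[0,0,0.14],100],[[0,0,-0.02],[0,0,0.145],100],[[0,0,-0.02],[0,0,0.147],100],[[0,0,-0.02],[0,0,0.147],100],[[0,0,-0.02],[0,0,0.147],100],[[0,0,-0.02],[0,0,0.147],100],[[0,0,-0.02],[0,0,0.147],100],[[0,0,-0.02],[0,0,0.147],100],[[0,0,0],[0,0,0.147],100],[[0,0,0],[0,0,0.147],100],[[0,0,0],[0,0,0.147],100],[[0,0,0],[0,0,0.145],100],[[-0.01,0.015,0],[0,0,0],100],[[-0.02,0.03,0],[0,0,0],100],[[-0.02,0.033,0],[0,0,0],100],[[-0.02,0.033,0],[0,0,0],100],[[-0.02,0.033,0],[0,0,0],100],[[-0.02,0.033,0],[0,0,0],100],[[-0.02,0.033,0],[0,0,0],100]]}}

```text
clock: 2.15
eef_pos: [273.4, 382.1, 401.1]
tcp_rot: [3.141, 0.0, 1.034]
contact_force: [1.5, -0.3, -0.0]
opening: 1.0
```

Emit:
{"name": "play_rows", "arguments": {"moves": [[[-0.022,0.034,0],[0,0,0],100],[[-0.022,0.034,0],[0,0,0],100],[[-0.022,0.034,0],[0,0,0],100],[[-0.022,0.034,0],[0,0,0],100],[[-0.022,0.034,0],[0,0,0],100],[[-0.022,0.034,0],[0,0,0],100],[[-0.022,0.034,0],[0,0,0],100],[[-0.022,0.034,0],[0,0,0],100],[[-0.022,0.034,0],[0,0,0],100],[[-0.022,0.034,0],[0,0,0],100],[[-0.022,0.034,0],[0,0,0],100],[[-0.022,0.034,0],[0,0,0],100],[[-0.022,0.034,0],[0,0,0],100],[[-0.022,0.034,0],[0,0,0],100],[[-0.022,0.034,0.02],[0,0,0],100],[[-0.022,0.03,0.02],[0,0,0],100],[[-0.01,0.02,0.03],[0,0,0],100],[[-0.01,0.015,0.03],[0,0,0],100],[[0,0,0.03],[0,0,0],100],[[0,0,0],[0,0,0],100]]}}

```text
clock: 4.15
eef_pos: [571.1, -230.2, 266.8]
tcp_rot: [-3.133, 0.001, 1.032]
contact_force: [0.2, 0.5, -0.3]
opening: 1.002
```

```bash
python3 - <<'E'
from h import *
f=grab_frame("wrist"); np.savez("w1.npz",**f)
np.set_printoptions(precision=2,suppress=True)
s=sense();print(s["eef_pos"],s["tcp_rot"],s["qpos"],s["clock"])
print(delta([577.5,-243,240],Ro.from_euler('xyz',[np.pi,0,1.03]).as_matrix()))
cv2.imwrite("pics/w1.png",f["pixels"][:,:,::-1])
E
```

```text
[ 572.41 -230.33  269.64] [-3.14  0.    1.03] [-0.38  0.31  1.61 -0.    1.23  0.15] 4.2
(array([-8.24, 11.  , 29.6 ]), array([-0.,  0.,  0.]))
```

View pics/w1.png

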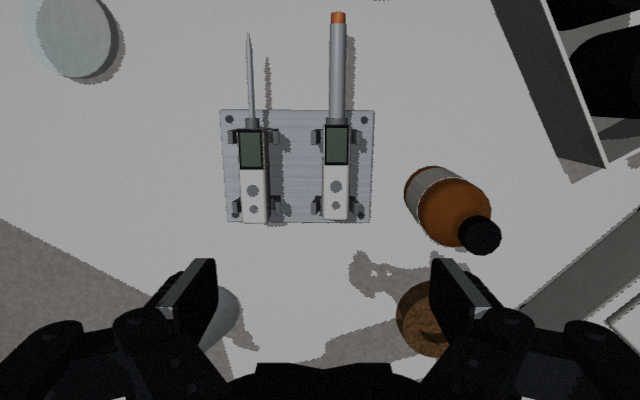

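```bash
python3 - <<'E'
from h import *
np.set_printoptions(precision=1,suppress=True)
f=dict(np.load("w1.npz"))
# stand plate corners, tip, handle top corners
st=unproj(f,[(221,110),(375,110),(371,222),(227,222)],8);print(st,st.mean(0))
a=(st[0]+st[1]-st[2]-st[3]);print(np.arctan2(a[1],a[0]))
y=np.arctan2(a[1],a[0]);c=st.mean(0)[:2]+43*np.array([np.sin(y),-np.cos(y)]);print("place",c)
tip=unproj(f,[(338,12)],37)[0];hf=unproj(f,[(337,122)],52)[0];hr=unproj(f,[(335,219)],52)[0]
print(tip,hf,hr,(hf+hr)/2,np.linalg.norm(hf-hr),np.arctan2(*(tip-(hf+hr)/2)[[1,0]]))
ft=dict(grab_frame("top"))
b=unproj(f,[(480,234)],150)[0];print("bottle cap",b,unproj(ft,[(425,140)],150))
R=Ro.from_euler('xyz',[np.pi,0,y]).as_matrix();print("bottle in tool axes",R.T@(b-np.array([*c,37])))
print("receiver",unproj(ft,[(417,248)],151))
E
```

```text
[[ 503.4 -120.4    8. ]
 [ 647.2 -206.1    8. ]
 [ 581.8 -316.6    8. ]
 [ 434.9 -229.5    8. ]] [ 541.8 -218.1    8. ]
1.0228775646741475
place [ 578.5 -240.5]
[ 657.2 -107.4   37. ] [ 605.6 -193.3   52. ] [ 553.6 -278.3   52. ] [ 579.6 -235.8   52. ] 99.68440973681157 1.0272899380690377
bottle cap [ 657.9 -316.   150. ] [[ 656.3 -323.2  150. ]]
bottle in tool axes [ -23.   107.1 -113. ]
receiver [[ 370.1 -303.9  151. ]]
```

Emit:
{"name": "play_rows", "arguments": {"moves": [[[-0.003,0.0095,0.01],[0,0,0],70],[[0,0,0.03],[0,0,0],70],[[0,0,0.04],[0,0,0],70],[[0,0,0.04],[0,0,0],70],[[0,0,0.03],[0,0,0],70],[[0,0,0.03],[0,0,0],70],[[0,0,0.02],[0,0,0],70],[[0,0,0.01],[0,0,0],70],[[0,0,0],[0,0,0],70]]}}

```text
clock: 5.15
eef_pos: [581.1, -237.9, 60.9]
tcp_rot: [-3.141, 0.0, 1.031]
contact_force: [0.3, 0.4, 0.9]
opening: 0.702
```

```bash
python3 - <<'E'
from h import *
f=grab_frame("wrist"); np.savez("w2.npz",**f)
np.set_printoptions(precision=3,suppress=True)
s=sense();print(s["eef_pos"],s["tcp_rot"],s["clock"])
print(delta([579,-238,20],Ro.from_euler('xyz',[np.pi,0,1.027]).as_matrix()))
cv2.imwrite("pics/w2.png",f["pixels"][:,:,::-1])
E
```

```text
[ 581.649 -238.134   61.953] [ 3.141 -0.     1.03 ] 5.2
(array([-1.252, -2.38 , 41.95 ]), array([ 0.001, -0.   ,  0.003]))
```

View pics/w2.png

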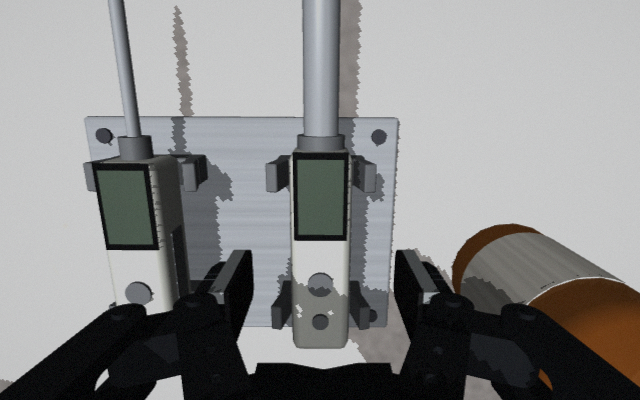

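```bash
python3 - <<'E'
from h import *
np.set_printoptions(precision=2,suppress=True)
f=dict(np.load("w2.npz"))
p=unproj(f,[(321,152),(321,346),(293,152),(350,152)],52);print(p,p[:2].mean(0),np.linalg.norm(p[0]-p[1]),np.linalg.norm(p[2]-p[3]))
print(delta([*p[:2].mean(0)[:2],20],Ro.from_euler('xyz',[np.pi,0,1.027]).as_matrix()))
E
```

```text
[[ 604.41 -195.1    52.  ]
 [ 555.09 -277.19   52.  ]
 [ 594.29 -189.05   52.  ]
 [ 614.88 -201.37   52.  ]] [ 579.75 -236.15   52.  ] 95.75570371194483 23.996177650736332
(array([ 0.72, -2.69, 41.95]), array([ 0., -0.,  0.]))
```

Emit:
{"name": "play_rows", "arguments": {"moves": [[[0,-0.0015,0.02],[0,0,0],70],[[0,0,0.014],[0,0,0],70],[[0,0,0.006],[0,0,0],70],[[0,0,0],[0,0,0],60],[[0,0,0],[0,0,0],40],[[0,0,0],[0,0,0],20],[[0,0,0],[0,0,0],10],[[0,0,0],[0,0,0],0],[[0,0,0],[0,0,0],0],[[0,0,0],[0,0,0],0],[[0,0,0],[0,0,0],0],[[0,0,0],[0,0,0],0]], "squeeze": 60}}

```text
clock: 6.4
eef_pos: [580.3, -237.4, 22.2]
tcp_rot: [3.14, -0.0, 1.03]
contact_force: [-0.4, 0.3, 6.7]
opening: 0.32
```

```bash
python3 - <<'E'
from h import *
np.set_printoptions(precision=3,suppress=True)
s=sense();print({k:np.round(v,3).tolist() for k,v in s.items()})
E
```

```text
{'clock': 6.4, 'qpos': [-0.391, 0.608, 1.764, 0.0, 0.769, 0.15], 'qvel': [0.001, 0.002, 0.001, -0.001, -0.0, -0.001], 'joint_efforts': [0.07, -63.775, -22.579, 0.01, -0.175, -0.013], 'eef_pos': [580.337, -237.379, 22.207], 'tcp_rot': [3.14, -0.0, 1.03], 'contact_force': [-0.428, 0.325, 6.721], 'wrist_torque': [-0.017, 0.151, 0.016], 'opening': 0.32}
```

Emit:
{"name": "play_rows", "arguments": {"moves": [[[0,0,-0.005],[0,0,0],0],[[0,0,-0.01],[0,0,0],0],[[0,0,-0.02],[0,0,0],0],[[0,0,-0.03],[0,0,0],0],[[0,0,-0.035],[0,0,0],0],[[0,0,-0.04],[0,0,0],0],[[0,0,-0.04],[0,0,0],0],[[0.01,-0.02,-0.04],[0,0,0],0],[[0.02,-0.03,-0.03],[0,0,0],0],[[0.025,-0.035,-0.02],[0,0,0],0],[[0.025,-0.035,-0.01],[0,0,0],0],[[0.02,-0.03,0],[0,0,0],0],[[0.02,-0.03,0],[0,0,-0.05],0],[[0.01,-0.01,0],[0,0,-0.1],0],[[0,0,0],[0,0,-0.1],0],[[0,0,0],[0,0,-0.08],0],[[0,0,0],[0,0,0],0],[[0,0,0],[0,0,0],0]]}}

```text
clock: 8.2
eef_pos: [482.8, -28.0, 301.6]
tcp_rot: [3.141, 0.0, 1.357]
contact_force: [0.1, -0.5, -2.0]
opening: 0.319
```

```bash
python3 - <<'E'
from h import *
f=grab_frame("wrist"); np.savez("w3.npz",**f)
np.set_printoptions(precision=3,suppress=True)
s=sense();print(s["eef_pos"],s["tcp_rot"],s["clock"],s["contact_force"],s["wrist_torque"],s["opening"])
cv2.imwrite("pics/w3.png",f["pixels"][:,:,::-1])
E
```

```text
[482.878 -28.062 301.506] [ 3.142 -0.     1.357] 8.25 [-0.073  0.005 -1.319] [-0.027  0.01   0.017] 0.3206547518010706
```

View pics/w3.png

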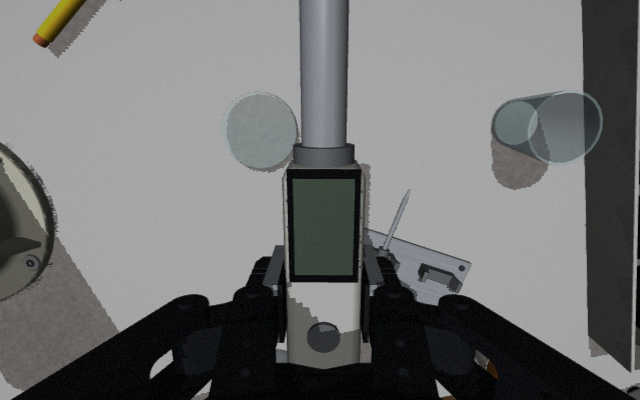

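Probe is held straight in the jaws. The port isn't in view, so I'll tilt up and step aside for one look.

Emit:
{"name": "play_rows", "arguments": {"moves": [[[0,0.025,0],[0,0.1,0],0],[[0,0.03,0],[0,0.14,0],0],[[0,0.03,0],[0,0.14,0],0],[[0,0.015,0],[0,0.14,0],0],[[0,0,0],[0,0.1,0],0],[[0,0,0],[0,0,0],0],[[0,0,0],[0,0,0],0]]}}

```text
clock: 8.95
eef_pos: [580.5, -49.7, 300.7]
tcp_rot: [-3.139, -0.618, 1.356]
contact_force: [-0.3, 0.4, -1.2]
opening: 0.313
```

```bash
python3 - <<'E'
from h import *
f=grab_frame("wrist"); np.savez("w4.npz",**f)
np.set_printoptions(precision=3,suppress=True)
s=sense();print(s["eef_pos"],s["tcp_rot"],s["clock"])
print(proj(f,[[546.4,263.4,107]]))
cv2.imwrite("pics/w4.png",f["pixels"][:,:,::-1])
E
```

```text
[580.707 -49.014 301.402] [-3.141 -0.618  1.359] 9.0
[[243.245  48.146]]
```

View pics/w4.png

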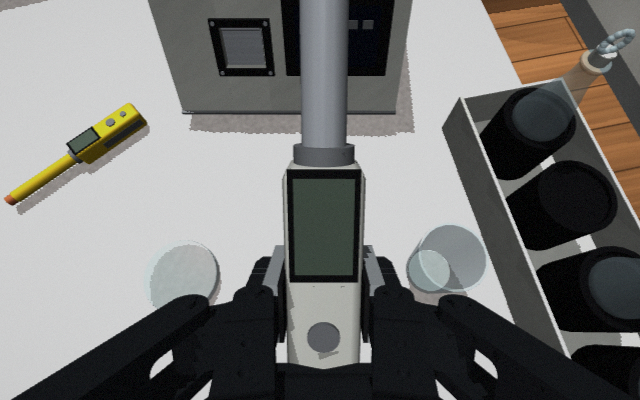

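```bash
python3 - <<'E'
from h import *
f=dict(np.load("w4.npz"))
a=f["pixels"][5:125,150:290,::-1]
cv2.imwrite("pics/c4.png",cv2.resize(a,None,fx=5,fy=5,interpolation=cv2.INTER_CUBIC))
E
```

```text
(no output)
```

View pics/c4.png

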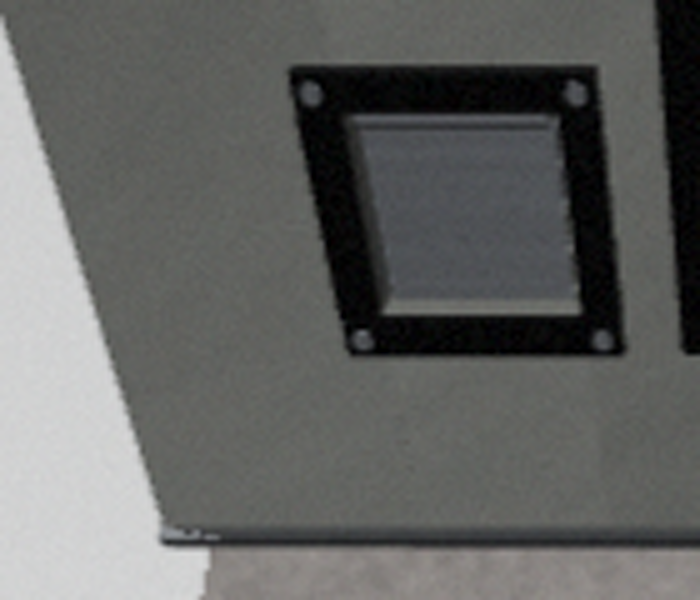

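```bash
python3 - <<'E'
from h import *
from scipy.optimize import least_squares
np.set_printoptions(precision=3,suppress=True)
f=dict(np.load("w4.npz")); ft=grab_frame("top")
u=lambda p,s,o:(np.array(p,float)+.5)/s-.5+np.array(o)
inn=u([(346,114),(558,114),(580,316),(383,316)],5,(150,5)); out=u([(292,67),(597,67),(624,354),(350,354)],5,(150,5))
topo=u([(424,352),(395,463),(330,448),(360,340)],4.28,(120,85))
t=np.radians(25)
def axes(h):
    o=np.array([-np.cos(h),-np.sin(h),0]); n=np.cos(t)*o+np.sin(t)*np.array([0,0,1]); up=-np.sin(t)*o+np.cos(t)*np.array([0,0,1]); r=np.cross(up,n); return n,up,r
def sq(p,size,d=0):
    n,up,r=axes(p[3]); c=np.array(p[:3])+n*d; s=size/2
    return np.array([c+up*s-r*s,c+up*s+r*s,c-up*s+r*s,c-up*s-r*s])
def res(p): return np.r_[(proj(f,sq(p,50))-inn).ravel(),(proj(f,sq(p,p[4]))-out).ravel()]
q=least_squares(res,[546,263,107,1.363,70]);print(q.x,q.cost,q.fun)
def res2(p): return np.r_[res([p[0],p[1],107,p[2],p[3]])]
q=least_squares(res2,[546,263,1.363,70]);print(q.x,q.cost)
n,up,r=axes(1.363);print("axes",n,up,r)
b=unproj(f,u([(165,543),(700,543)],5,(150,5)),0);b=b[1]-b[0];print("bottom edge",np.arctan2(b[1],b[0])+np.pi/2)
p=np.r_[q.x[:2],107,q.x[2]]
print("top reproj",proj(ft,sq(p,70)).ravel(),topo[[3,0,1,2]].ravel())
E
```

```text
[545.837 266.344 103.62    1.351  70.817] 0.8484443469737315 [-0.092 -0.314 -0.457 -0.128 -0.081  0.266  0.533  0.074 -0.034 -0.319
 -0.442 -0.057 -0.028  0.417  0.708  0.144]
[546.112 263.058   1.35   70.141] 1.006521621326571
axes [-0.187 -0.887  0.423] [0.087 0.414 0.906] [ 0.978 -0.206  0.   ]
bottom edge 1.3571976109120722
top reproj [196.585 188.814 203.202 163.651 218.997 168.936 212.725 192.999] [203.729 164.056 218.682 166.86  211.907 192.794 196.72  189.29 ]
```

Emit:
{"name": "play_rows", "arguments": {"moves": [[[0,-0.01,0],[0,-0.08,0],0],[[0,-0.015,0],[0,-0.13,0],0],[[0,-0.015,0],[0,-0.14,0],0],[[0,-0.015,0],[0,-0.14,0],0],[[0,-0.015,0],[0,-0.14,0],0],[[0,-0.015,0],[0,-0.14,0],0],[[0,-0.01,0],[0,-0.14,0],0],[[0,-0.005,0],[0,-0.144,0],0],[[0.01,0,0.01],[0,0,0],0],[[0.02,0,0.02],[0,0,0],0],[[0.03,0,0.02],[0,0,0],0],[[0.03,0,0.01],[0,0,0],0],[[0.03,0,0.005],[0,0,0],0],[[0.015,0,0],[0,0,0],0],[[0.005,0,0],[0,0,0],0],[[0,0,0],[0,0,0],0],[[0,0,0],[0,0,0],0],[[0,0,0],[0,0,0],0]]}}

```text
clock: 10.85
eef_pos: [504.1, 68.9, 184.3]
tcp_rot: [3.14, 0.433, 1.359]
contact_force: [-0.3, -1.3, -0.6]
opening: 0.316
```

```bash
cat > st.py <<'E'
from h import *
np.set_printoptions(precision=3,suppress=True)
h=1.358;t=np.radians(25)
Rt=Ro.from_euler('xyz',[np.pi,t,h]).as_matrix(); P=np.array([546.1,263.2,107])
def status():
    s=sense();R=Ro.from_euler('xyz',s["tcp_rot"]).as_matrix()
    c=s["eef_pos"]-14.8*R[:,2]; tip=c+152*R[:,0]
    print("t",s["clock"],"tcp",np.array(s["eef_pos"]),"rot",np.array(s["tcp_rot"]),"open",s["opening"])
    print("tip in port frame (toolx depth, tooly, toolz)",Rt.T@(tip-P),"turn err",Ro.from_matrix(R.T@Rt).as_rotvec())
    F=np.array(s["contact_force"]);print("F tool",Rt.T@F,"tq",np.array(s["wrist_torque"]))
    return s,R,tip
E
python3 - <<'E'
from st import *
s,R,tip=status()
f=grab_frame("top");hsv=cv2.cvtColor(f["pixels"],cv2.COLOR_RGB2HSV)
u,v=proj(f,tip)[0];print("tip pred",u,v)
x0,y0=int(u)-20,int(v)-20
m=cv2.inRange(hsv,(4,90,60),(22,255,255))[y0:y0+40,x0:x0+40]
ys,xs=np.nonzero(m);print(len(xs),xs.mean()+x0,ys.mean()+y0, proj(f,tip-5*R[:,0]))
c=cv2.resize(f["pixels"][90:240,150:300,::-1],None,fx=4,fy=4,interpolation=cv2.INTER_CUBIC);cv2.imwrite("pics/t5.png",c)
E
```

```text
t 10.85 tcp [504.066  68.85  184.254] rot [3.14  0.433 1.359] open 0.3158909261577974
tip in port frame (toolx depth, tooly, toolz) [-60.907  -0.133  -1.236] turn err [ 0.001 -0.003  0.   ]
F tool [-0.959 -0.028  1.089] tq [ 0.239 -0.056 -0.017]
tip pred 225.16049899038333 182.3753639441486
0 nan nan [[226.628 182.692]]<stdin>:7: RuntimeWarning: Mean of empty slice.
  ret = ret.dtype.type(ret / rcount)
```

View pics/t5.png

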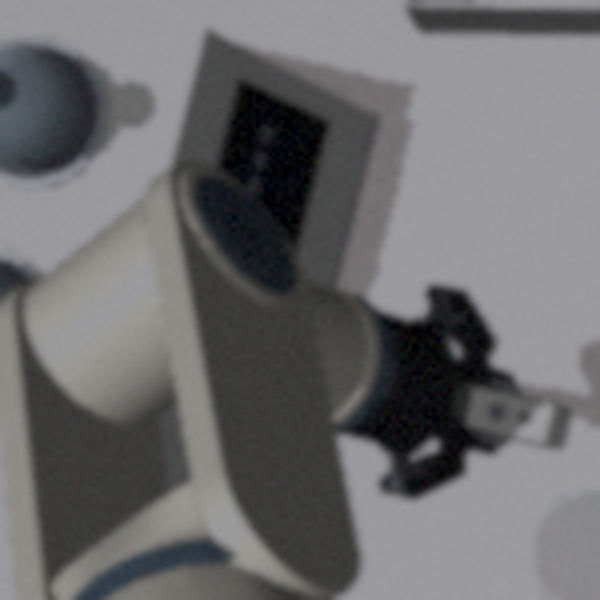

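```bash
python3 - <<'E'
from st import *
from scipy.optimize import least_squares
s=sense()
D=[([1.31,.3535,1.6335,0,1.155,-.002],[159.8,603.7,230.5],[-3.14,0,2.883]),
([-.391,.608,1.764,0,.769,.15],[580.3,-237.4,22.2],[3.14,0,1.03]),
([-.38,.31,1.61,0,1.23,.15],[572.4,-230.3,269.6],[3.14,0,1.03]),
(s["qpos"],s["eef_pos"],s["tcp_rot"])]
print(np.array(s["qpos"]))
def W(q,p):
    a,b,h,L,r0,e=p;r=r0+a*np.sin(q[1])+b*np.sin(q[1]+q[2])+e*np.cos(q[1]+q[2]);z=h+a*np.cos(q[1])+b*np.cos(q[1]+q[2])-e*np.sin(q[1]+q[2])
    return np.array([r*np.cos(q[0]),r*np.sin(q[0]),z])
def res(p): return np.r_[np.concatenate([W(q,p)+p[3]*Ro.from_euler('xyz',e).as_matrix()[:,2]-x for q,x,e in D]),.01*(p[4:]-0)]
r=least_squares(res,[450,400,300,250,0,0]);print(r.x,r.fun)
print("wrist now",W(s["qpos"],r.x))
L=r.x[3]
for depth in (0,58,84):
    c=P+(152-depth)*(-Rt[:,0]); tcp=c+14.8*Rt[:,2]; print("depth",depth,"tcp",tcp,"wrist",tcp-L*Rt[:,2])
np.set_printoptions(precision=1,suppress=True)
fs=grab_frame("scene"); ft=grab_frame("top")
print("scene necks z325",unproj(fs,[(514,217),(548,187)],325)); print("top bodies z245",unproj(ft,[(157,117),(143,170)],245))
c2=lambda p:(np.array(p)+.5)/4.28-.5+np.array([120,85])
print("top neck z325",unproj(ft,[c2((90,110)),c2((38,345))],325))
import cv2; cv2.imwrite("pics/s6.png",fs["pixels"][:,:,::-1])
E
```

```text
[ 0.371  0.362  1.816 -0.381  1.236  0.76 ]
[573.34  494.599 286.69  338.455  -2.218  59.86 ] [ 1.073 -0.899  0.913 -0.656 -1.63  -0.242  1.003  1.183 -0.827  0.084
  0.022  0.156 -0.022  0.599]
wrist now [533.719 207.926 491.481]
depth 0 tcp [515.685 122.435 157.825] wrist [545.894 262.246 464.569]
depth 58 tcp [526.787 173.815 133.313] wrist [556.995 313.626 440.057]
depth 84 tcp [531.763 196.847 122.325] wrist [561.972 336.658 429.069]
scene necks z325 [[694.3 376.  325. ]
 [558.4 405.  325. ]]
top bodies z245 [[685.8 362.7 245. ]
 [552.  391.8 245. ]]
top neck z325 [[683.7 373.3 325. ]
 [554.  395.8 325. ]]
```

View pics/s6.png

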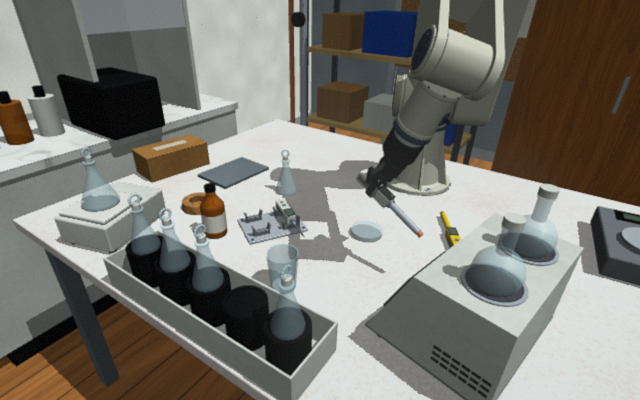

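Wrist clearance to the near flask neck is about 120 mm from the wrist centre at the deepest point, which is acceptable. The tip shows in the scene view at about (420,235), so I'll check that against the model.

```bash
python3 - <<'E'
from st import *
s,R,tip=status()
f=grab_frame("scene");hsv=cv2.cvtColor(f["pixels"],cv2.COLOR_RGB2HSV)
m=cv2.inRange(hsv,(3,80,60),(22,255,255))[222:248,405:435];ys,xs=np.nonzero(m)
print(len(xs),xs.mean()+405,ys.mean()+222,"pred tip, mid copper",proj(f,[tip,tip-5*R[:,0]]).ravel())
for d in (2*R[:,1],2*R[:,2],2*R[:,0]): print(proj(f,tip+d)-proj(f,tip))
E
```

```text
t 11.0 tcp [503.99   69.05  183.931] rot [3.141 0.434 1.359] open 0.317262125232882
tip in port frame (toolx depth, tooly, toolz) [-60.605  -0.29   -0.987] turn err [ 0.001 -0.003  0.001]
F tool [0.793 0.081 1.148] tq [ 0.332 -0.018  0.028]
23 419.4782608695652 233.3913043478261 pred tip, mid copper [422.042 236.31  420.414 234.648]
[[-0.506  0.353]]
[[-0.458  0.518]]
[[0.653 0.667]]
```

```bash
cat > avg.py <<'E'
from st import *
def avg(n=5):
    F=[];T=[]
    for i in range(n):
        grab_frame("wrist"); s=sense(); F.append(Rt.T@np.array(s["contact_force"])); T.append(Rt.T@np.array(s["wrist_torque"]))
    F=np.array(F);T=np.array(T)
    R=Ro.from_euler('xyz',s["tcp_rot"]).as_matrix(); tip=s["eef_pos"]-14.8*R[:,2]+152*R[:,0]
    print(f"t {s['clock']:.2f} tip",Rt.T@(tip-P),"F",F.mean(0),"sd",F.std(0),"T",T.mean(0),"sdT",T.std(0),"turn",Ro.from_matrix(R.T@Rt).as_rotvec(),"op %.3f"%s["opening"])
avg()
E
python3 avg.py
```

```text
t 11.30 tip [-60.083  -0.589  -0.632] F [0.519 0.533 1.076] sd [0.306 0.265 0.414] T [ 0.006  0.282 -0.006] sdT [0.047 0.022 0.032] turn [ 0.001 -0.002  0.002] op 0.319
```

Emit:
{"name": "play_rows", "arguments": {"moves": [[[0.01,0.0003,0.001],[0,-0.003,0],0],[[0.015,0,0],[0,0,0],0],[[0.015,0,0],[0,0,0],0],[[0.01,0,0],[0,0,0],0],[[0.005,0,0],[0,0,0],0],[[0,0,0],[0,0,0],0]]}}

```text
clock: 11.9
eef_pos: [514.5, 118.5, 158.7]
tcp_rot: [-3.141, 0.437, 1.361]
contact_force: [-0.3, 0.5, -1.1]
opening: 0.321
```

```bash
python3 avg.py
```

```text
t 12.15 tip [-5.384 -0.25   0.718] F [ 0.729 -0.086  1.372] sd [0.419 0.441 0.338] T [ 0.01   0.259 -0.004] sdT [0.02  0.019 0.032] turn [0.001 0.001 0.001] op 0.316
```

Emit:
{"name": "play_rows", "arguments": {"moves": [[[0.005,0,-0.0005],[0,0,0],0],[[0.008,0,0],[0,0,0],0],[[0.008,0,0],[0,0,0],0],[[0.008,0,0],[0,0,0],0],[[0.008,0,0],[0,0,0],0],[[0.008,0,0],[0,0,0],0],[[0.005,0,0],[0,0,0],0],[[0,0,0],[0,0,0],0]]}}

```text
clock: 12.95
eef_pos: [524.1, 163.0, 138.0]
tcp_rot: [-3.141, 0.437, 1.361]
contact_force: [-0.3, -0.2, -2.8]
opening: 0.315
```

```bash
python3 avg.py
```

```text
t 13.20 tip [44.828 -0.49   0.368] F [ 0.63  -0.003  3.061] sd [0.51  0.13  0.471] T [ 0.017  0.11  -0.03 ] sdT [0.022 0.027 0.03 ] turn [0.001 0.001 0.001] op 0.315
```

Emit:
{"name": "play_rows", "arguments": {"moves": [[[0.003,0,0],[0,0,0],0],[[0.002,0,0],[0,0,0],0],[[0,0,0],[0,0,0],0]]}}

```text
clock: 13.5
eef_pos: [525.2, 166.9, 136.4]
tcp_rot: [3.141, 0.437, 1.36]
contact_force: [0.2, -0.6, -2.7]
opening: 0.318
```

```bash
python3 avg.py
```

```text
t 13.75 tip [50.095 -0.416  0.31 ] F [0.824 0.102 2.108] sd [0.397 0.284 0.554] T [-0.032  0.127  0.048] sdT [0.019 0.017 0.017] turn [0.001 0.    0.002] op 0.321
```

Emit:
{"name": "play_rows", "arguments": {"moves": [[[0.003,0,0],[0,0,0],0],[[0.002,0,0],[0,0,0],0],[[0,0,0],[0,0,0],0]]}}

```text
clock: 14.05
eef_pos: [526.0, 171.4, 134.1]
tcp_rot: [-3.141, 0.437, 1.36]
contact_force: [0.8, -0.3, -2.8]
opening: 0.319
```

```bash
python3 avg.py
```

```text
t 14.30 tip [55.109 -0.525  0.382] F [ 1.525 -0.211  2.851] sd [0.47  0.098 0.54 ] T [-0.016  0.217  0.035] sdT [0.031 0.015 0.029] turn [0.001 0.001 0.002] op 0.319
```

Emit:
{"name": "play_rows", "arguments": {"moves": [[[0.002,0,0],[0,0,0],0],[[0,0,0],[0,0,0],0]]}}

```text
clock: 14.5
eef_pos: [526.4, 173.0, 133.4]
tcp_rot: [-3.142, 0.437, 1.36]
contact_force: [-0.4, -0.8, -2.7]
opening: 0.319
```

```bash
python3 avg.py
```

```text
t 14.75 tip [57.046 -0.46   0.356] F [1.249 0.496 2.517] sd [0.342 0.228 0.739] T [-0.014  0.187  0.006] sdT [0.015 0.034 0.03 ] turn [0.001 0.001 0.002] op 0.315
```

Emit:
{"name": "play_rows", "arguments": {"moves": [[[0.002,0,0],[0,0,0],0],[[0,0,0],[0,0,0],0]]}}

```text
clock: 14.95
eef_pos: [526.8, 174.7, 132.6]
tcp_rot: [3.142, 0.437, 1.36]
contact_force: [0.4, 0.3, -2.4]
opening: 0.314
```

```bash
python3 avg.py
```

```text
t 15.20 tip [59.05  -0.476  0.348] F [ 1.328 -0.071  2.309] sd [0.608 0.234 0.67 ] T [-0.02  0.15  0.01] sdT [0.019 0.027 0.018] turn [0.001 0.001 0.002] op 0.319
```

Emit:
{"name": "play_rows", "arguments": {"moves": [[[0.002,0,0],[0,0,0],0],[[0,0,0],[0,0,0],0]]}}

```text
clock: 15.4
eef_pos: [527.2, 176.6, 131.7]
tcp_rot: [3.142, 0.437, 1.36]
contact_force: [-0.4, -0.6, -3.0]
opening: 0.32
```

```bash
python3 avg.py
```

```text
t 15.65 tip [61.102 -0.503  0.354] F [0.75  0.044 2.437] sd [0.358 0.218 0.658] T [-0.018  0.147  0.003] sdT [0.046 0.019 0.044] turn [0.001 0.001 0.002] op 0.317
```

Emit:
{"name": "play_rows", "arguments": {"moves": [[[0.0015,0,0],[0,0,0],0],[[0,0,0],[0,0,0],0]]}}

```text
clock: 15.85
eef_pos: [527.4, 177.9, 131.1]
tcp_rot: [3.142, 0.437, 1.36]
contact_force: [-0.3, 0.8, -2.3]
opening: 0.316
```

```bash
python3 avg.py
```

```text
t 16.10 tip [62.585 -0.48   0.342] F [ 0.843 -0.09   2.263] sd [0.151 0.403 0.294] T [-0.029  0.159  0.022] sdT [0.026 0.012 0.027] turn [0.001 0.001 0.002] op 0.316
```

Emit:
{"name": "play_rows", "arguments": {"moves": [[[0.0015,0,0],[0,0,0],0],[[0,0,0],[0,0,0],0]]}}

```text
clock: 16.3
eef_pos: [527.7, 179.2, 130.5]
tcp_rot: [3.142, 0.437, 1.36]
contact_force: [0.1, -0.9, -2.1]
opening: 0.321
```

```bash
python3 avg.py
```

```text
t 16.55 tip [64.064 -0.512  0.401] F [1.12  0.265 2.339] sd [0.316 0.375 0.296] T [-0.025  0.159  0.017] sdT [0.02  0.04  0.019] turn [0.001 0.001 0.002] op 0.315
```

Emit:
{"name": "play_rows", "arguments": {"moves": [[[0.0015,0,0],[0,0,0],0],[[0,0,0],[0,0,0],0]]}}

```text
clock: 16.75
eef_pos: [528.0, 180.5, 129.8]
tcp_rot: [-3.142, 0.437, 1.36]
contact_force: [0.7, -0.3, -2.1]
opening: 0.315
```

```bash
python3 avg.py
```

```text
t 17.00 tip [65.587 -0.488  0.351] F [0.724 0.242 2.876] sd [0.214 0.555 0.459] T [ 0.015  0.128 -0.015] sdT [0.018 0.028 0.038] turn [0.001 0.001 0.002] op 0.324
```

Emit:
{"name": "play_rows", "arguments": {"moves": [[[0.0015,0,0],[0,0,0],0],[[0,0,0],[0,0,0],0]]}}

```text
clock: 17.2
eef_pos: [528.3, 181.9, 129.2]
tcp_rot: [-3.142, 0.437, 1.36]
contact_force: [1.3, -0.3, -2.8]
opening: 0.315
```

```bash
python3 avg.py
```

```text
t 17.45 tip [67.061 -0.49   0.379] F [0.619 0.217 2.313] sd [0.607 0.255 0.461] T [0.007 0.181 0.017] sdT [0.026 0.017 0.029] turn [0.001 0.001 0.002] op 0.317
```

Emit:
{"name": "play_rows", "arguments": {"moves": [[[0.0015,0,0],[0,0,0],0],[[0,0,0],[0,0,0],0]]}}

```text
clock: 17.65
eef_pos: [528.6, 183.2, 128.6]
tcp_rot: [-3.142, 0.437, 1.36]
contact_force: [-0.2, 0.3, -2.3]
opening: 0.317
```

```bash
python3 avg.py
```

```text
t 17.90 tip [68.583 -0.498  0.332] F [ 1.082 -0.07   1.745] sd [0.579 0.291 0.454] T [-0.008  0.169  0.001] sdT [0.039 0.045 0.022] turn [0.001 0.001 0.002] op 0.319
```

Emit:
{"name": "play_rows", "arguments": {"moves": [[[0.0015,0,0],[0,0,0],0],[[0,0,0],[0,0,0],0]]}}

```text
clock: 18.1
eef_pos: [528.9, 184.5, 127.9]
tcp_rot: [3.142, 0.437, 1.36]
contact_force: [0.1, -0.2, -1.9]
opening: 0.314
```

```bash
python3 avg.py
```

```text
t 18.35 tip [70.086 -0.511  0.37 ] F [ 0.762 -0.424  2.533] sd [0.224 0.4   0.388] T [-0.002  0.164  0.037] sdT [0.015 0.042 0.017] turn [0.001 0.001 0.002] op 0.322
```

Emit:
{"name": "play_rows", "arguments": {"moves": [[[0.0015,0,0],[0,0,0],0],[[0,0,0],[0,0,0],0]]}}

```text
clock: 18.55
eef_pos: [529.1, 185.7, 127.4]
tcp_rot: [-3.142, 0.437, 1.36]
contact_force: [-0.9, -1.4, -1.1]
opening: 0.316
```

```bash
python3 avg.py
```

```text
t 18.80 tip [71.451 -0.509  0.407] F [-0.592 -0.146  2.208] sd [0.608 0.503 0.238] T [-0.005 -0.029  0.014] sdT [0.012 0.021 0.021] turn [0.001 0.001 0.002] op 0.316
```

Emit:
{"name": "play_rows", "arguments": {"moves": [[[0.001,0,0],[0,0,0],0],[[0.0007,0,0],[0,0,0],0],[[0,0,0],[0,0,0],0]]}}

```text
clock: 19.1
eef_pos: [529.4, 187.1, 126.6]
tcp_rot: [-3.142, 0.437, 1.36]
contact_force: [0.2, -2.6, -0.3]
opening: 0.315
```

```bash
python3 avg.py;python3 avg.py
```

```text
t 19.35 tip [73.16  -0.512  0.408] F [-2.044  0.337  1.962] sd [0.496 0.49  0.457] T [-0.024 -0.256  0.023] sdT [0.033 0.035 0.046] turn [0.001 0.001 0.002] op 0.322
t 19.60 tip [73.193 -0.509  0.425] F [-2.364  0.477  1.853] sd [0.252 0.651 0.385] T [-0.041 -0.274  0.027] sdT [0.019 0.027 0.027] turn [0.001 0.001 0.002] op 0.319
```

Emit:
{"name": "play_rows", "arguments": {"moves": [[[-0.0004,0,0],[0,0,0],0],[[0,0,0],[0,0,0],0],[[0,0,0],[0,0,0],0],[[0,0,0],[0,0,0],0],[[0,0,0],[0,0,0],0],[[0,0,0],[0,0,0],0],[[0,0,0],[0,0,0],0],[[0,0,0],[0,0,0],0],[[0,0,0],[0,0,0],0],[[0,0,0],[0,0,0],0],[[0,0,0],[0,0,0],0],[[0,0,0],[0,0,0],0],[[0,0,0],[0,0,0],0],[[0,0,0],[0,0,0],0],[[0,0,0],[0,0,0],0],[[0,0,0],[0,0,0],0],[[0,0,0],[0,0,0],0],[[0,0,0],[0,0,0],0]]}}

```text
clock: 21.4
eef_pos: [529.4, 186.9, 126.8]
tcp_rot: [3.142, 0.437, 1.36]
contact_force: [-0.8, -1.3, -1.6]
opening: 0.322
```

```bash
python3 avg.py
```

```text
t 21.65 tip [72.84  -0.483  0.365] F [-0.764 -0.075  2.303] sd [0.557 0.307 0.658] T [ 0.002 -0.051  0.014] sdT [0.027 0.031 0.023] turn [0.001 0.001 0.002] op 0.319
```

Emit:
{"name": "play_rows", "arguments": {"moves": [[[0,0,0],[0,0,0],0],[[0,0,0],[0,0,0],0],[[0,0,0],[0,0,0],0],[[0,0,0],[0,0,0],0],[[0,0,0],[0,0,0],0],[[0,0,0],[0,0,0],0],[[0,0,0],[0,0,0],0],[[0,0,0],[0,0,0],0],[[0,0,0],[0,0,0],0],[[0,0,0],[0,0,0],0],[[0,0,0],[0,0,0],0],[[0,0,0],[0,0,0],0],[[0,0,0],[0,0,0],0],[[0,0,0],[0,0,0],0]]}}

```text
clock: 23.05
eef_pos: [529.4, 186.9, 126.8]
tcp_rot: [3.142, 0.437, 1.36]
contact_force: [-1.1, -0.7, -1.9]
opening: 0.32
```

```bash
python3 avg.py
```

```text
t 23.30 tip [72.835 -0.524  0.38 ] F [-0.295 -0.197  2.2  ] sd [0.467 0.616 0.196] T [ 0.003 -0.073 -0.005] sdT [0.015 0.022 0.039] turn [0.001 0.001 0.002] op 0.319
```

Force fell to about 1.4 N after the back-off, which looks like hysteresis. I'll add 0.3 mm for a safer mid-range and hold again.

Emit:
{"name": "play_rows", "arguments": {"moves": [[[0.0003,0,0],[0,0,0],0],[[0,0,0],[0,0,0],0],[[0,0,0],[0,0,0],0],[[0,0,0],[0,0,0],0],[[0,0,0],[0,0,0],0],[[0,0,0],[0,0,0],0],[[0,0,0],[0,0,0],0],[[0,0,0],[0,0,0],0],[[0,0,0],[0,0,0],0],[[0,0,0],[0,0,0],0],[[0,0,0],[0,0,0],0],[[0,0,0],[0,0,0],0],[[0,0,0],[0,0,0],0],[[0,0,0],[0,0,0],0],[[0,0,0],[0,0,0],0],[[0,0,0],[0,0,0],0],[[0,0,0],[0,0,0],0],[[0,0,0],[0,0,0],0]]}}

```text
clock: 25.1
eef_pos: [529.4, 187.1, 126.7]
tcp_rot: [3.142, 0.437, 1.36]
contact_force: [-0.4, -2.8, -1.0]
opening: 0.322
```

```bash
python3 avg.py
```

```text
t 25.35 tip [73.125 -0.484  0.369] F [-2.48  -0.314  2.361] sd [0.402 0.205 0.461] T [ 0.003 -0.302  0.025] sdT [0.027 0.011 0.031] turn [0.001 0.001 0.002] op 0.317
```

Emit:
{"name": "play_rows", "arguments": {"moves": [[[0,0,0],[0,0,0],0],[[0,0,0],[0,0,0],0],[[0,0,0],[0,0,0],0],[[0,0,0],[0,0,0],0],[[0,0,0],[0,0,0],0],[[0,0,0],[0,0,0],0],[[0,0,0],[0,0,0],0],[[0,0,0],[0,0,0],0],[[0,0,0],[0,0,0],0],[[0,0,0],[0,0,0],0],[[0,0,0],[0,0,0],0],[[0,0,0],[0,0,0],0],[[0,0,0],[0,0,0],0],[[0,0,0],[0,0,0],0]]}}

```text
clock: 26.75
eef_pos: [529.4, 187.2, 126.7]
tcp_rot: [3.142, 0.437, 1.36]
contact_force: [0.3, -2.9, -0.4]
opening: 0.317
```

```bash
python3 avg.py
```

```text
t 27.00 tip [73.129 -0.505  0.362] F [-2.182 -0.016  1.717] sd [0.336 0.355 0.333] T [-0.015 -0.291  0.001] sdT [0.022 0.02  0.022] turn [0.001 0.001 0.002] op 0.320
```

Emit:
{"name": "play_rows", "arguments": {"moves": [[[-0.003,0,0],[0,0,0],0],[[-0.008,0,0],[0,0,0],0],[[-0.012,0,0],[0,0,0],0],[[-0.015,0,0],[0,0,0],0],[[-0.015,0,0],[0,0,0],0],[[-0.015,0,0],[0,0,0],0],[[-0.015,0,0],[0,0,0],0],[[-0.02,0,0],[0,0,0],0],[[-0.025,0,0],[0,0,0],0],[[-0.03,0,0],[0,0,0],0],[[-0.02,0,0],[0,0.05,0],0],[[-0.02,0,-0.01],[0,0.1,0],0],[[-0.02,0,-0.02],[0,0.14,0],0],[[-0.02,0,-0.02],[0,0.1,0],0],[[-0.01,0,-0.02],[0,0.046,0.05],0],[[0,0,-0.01],[0,0,0.1],0],[[0,0,0],[0,0,0.1],0],[[0,0,0],[0,0,0.078],0],[[0,0,0],[0,0,0],0],[[0,0,0],[0,0,0],0]]}}

```text
clock: 29.0
eef_pos: [483.8, -24.0, 297.0]
tcp_rot: [3.14, 0.001, 1.034]
contact_force: [-0.1, 0.2, -0.4]
opening: 0.316
```

```bash
python3 - <<'E'
from h import *
np.set_printoptions(precision=4,suppress=True)
s=sense();print(s["eef_pos"],s["tcp_rot"],s["clock"],s["opening"])
print(delta([580.3,-237.4,22.2],Ro.from_euler('xyz',[np.pi,0,1.03]).as_matrix()))
E
```

```text
[483.8208 -23.9794 297.0256] [3.1398 0.0008 1.0339] 29.0 0.31595698548626766
(array([-133.8413,  191.5771,  275.2642]), array([0.0017, 0.0008, 0.0039]))
```

Emit:
{"name": "play_rows", "arguments": {"moves": [[[-0.01,0.015,0],[0,0,0.004],0],[[-0.02,0.028,0],[0,0,0],0],[[-0.024,0.034,0],[0,0,0],0],[[-0.024,0.034,0],[0,0,0],0],[[-0.024,0.034,0],[0,0,0],0],[[-0.02,0.028,0],[0,0,0],0],[[-0.011,0.017,0.01],[0,0,0],0],[[0,0,0.03],[0,0,0],0],[[0,0,0.04],[0,0,0],0],[[0,0,0.04],[0,0,0],0],[[0,0,0.04],[0,0,0],0],[[0,0,0.03],[0,0,0],0],[[0,0,0.015],[0,0,0],0],[[0,0,0],[0,0,0],0],[[0,0,0],[0,0,0],0]]}}

```text
clock: 30.5
eef_pos: [579.2, -236.1, 93.2]
tcp_rot: [3.139, 0.0, 1.029]
contact_force: [0.6, 0.5, -0.7]
opening: 0.32
```

```bash
python3 - <<'E'
from h import *
np.set_printoptions(precision=4,suppress=True)
s=sense();print(s["eef_pos"],s["tcp_rot"],s["clock"],s["opening"])
print(delta([580.3,-237.4,22.2],Ro.from_euler('xyz',[np.pi,0,1.03]).as_matrix()))
f=grab_frame("scene");cv2.imwrite("pics/s7.png",cv2.resize(f["pixels"][150:290,200:480,::-1],None,fx=2.8,fy=2.8,interpolation=cv2.INTER_CUBIC))
E
```

```text
[ 579.216  -236.107    93.2217] [3.139  0.0005 1.0285] 30.5 0.32010984124748304
(array([-0.516 ,  1.412 , 71.0258]), array([ 0.0026,  0.0005, -0.0015]))
```

Emit:
{"name": "play_rows", "arguments": {"moves": [[[-0.0005,0.0014,0.01],[0.002,0,-0.001],0],[[0,0,0.02],[0,0,0],0],[[0,0,0.015],[0,0,0],0],[[0,0,0.01],[0,0,0],0],[[0,0,0.006],[0,0,0],0],[[0,0,0.003],[0,0,0],0],[[0,0,0],[0,0,0],0],[[0,0,0],[0,0,0],0]]}}

```text
clock: 31.35
eef_pos: [579.8, -237.1, 28.6]
tcp_rot: [3.141, 0.0, 1.029]
contact_force: [-0.4, -0.6, -1.8]
opening: 0.321
```

```bash
python3 - <<'E'
from h import *
np.set_printoptions(precision=4,suppress=True)
s=sense();print(s["eef_pos"],s["tcp_rot"],s["clock"],s["opening"],s["contact_force"],s["wrist_torque"])
print(delta([580.3,-237.4,22.2],Ro.from_euler('xyz',[np.pi,0,1.03]).as_matrix()))
E
```

```text
[ 579.7869 -237.0963   28.6443] [3.1414 0.0005 1.0289] 31.35 0.3209719723353164 [-0.3722 -0.5955 -1.8117] [-0.0459 -0.0086  0.0294]
(array([0.0077, 0.5951, 6.4444]), array([ 0.0002,  0.0005, -0.0011]))
```

Emit:
{"name": "play_rows", "arguments": {"moves": [[[0,0.0005,0.003],[0,0,0],0],[[0,0,0.002],[0,0,0],0],[[0,0,0],[0,0,0],0]]}}

```text
clock: 31.65
eef_pos: [579.7, -237.2, 23.0]
tcp_rot: [-3.141, 0.001, 1.029]
contact_force: [0.4, -0.1, -0.8]
opening: 0.322
```

Emit:
{"name": "play_rows", "arguments": {"moves": [[[0,0,0.001],[0,0,0],0],[[0,0,0],[0,0,0],0],[[0,0,0],[0,0,0],0]]}}

```text
clock: 31.95
eef_pos: [579.9, -237.2, 22.3]
tcp_rot: [-3.141, 0.001, 1.029]
contact_force: [-0.3, -1.1, -0.8]
opening: 0.317
```

Emit:
{"name": "play_rows", "arguments": {"moves": [[[0,0,0.0007],[0,0,0],0],[[0,0,0],[0,0,0],0],[[0,0,0],[0,0,0],0]]}}

```text
clock: 32.25
eef_pos: [579.9, -237.3, 22.2]
tcp_rot: [-3.141, 0.001, 1.029]
contact_force: [-2.4, 0.3, 7.4]
opening: 0.313
```

```bash
python3 - <<'E'
from h import *
F=[]
for i in range(5): grab_frame("wrist");s=sense();F.append(s["contact_force"])
print(np.mean(F,0),s["eef_pos"])
E
```

```text
[-2.51878575  0.92191024  6.80344929] [ 579.91304732 -237.26558412   22.21566511]
```

Seated, with 7 N of support. Release slowly to 70 % and rise straight up.

Emit:
{"name": "play_rows", "arguments": {"moves": [[[0,0,0],[0,0,0],36],[[0,0,0],[0,0,0],40],[[0,0,0],[0,0,0],50],[[0,0,0],[0,0,0],60],[[0,0,0],[0,0,0],70],[[0,0,0],[0,0,0],70],[[0,0,0],[0,0,0],70],[[0,0,-0.01],[0,0,0],70],[[0,0,-0.02],[0,0,0],70],[[0,0,-0.03],[0,0,0],70],[[0,0,-0.04],[0,0,0],70],[[0,0,-0.04],[0,0,0],70],[[0,0,-0.04],[0,0,0],70],[[0,0,-0.04],[0,0,0],70],[[0,0,-0.02],[0,0,0],70],[[0,0,-0.01],[0,0,0],70],[[0,0,0],[0,0,0],70],[[0,0,0],[0,0,0],70]]}}

```text
clock: 34.3
eef_pos: [579.4, -236.9, 270.4]
tcp_rot: [-3.139, 0.001, 1.029]
contact_force: [0.4, 0.5, -0.5]
opening: 0.701
```

```bash
python3 - <<'E'
from h import *
np.set_printoptions(precision=1,suppress=True)
s=sense();print(s["eef_pos"],s["clock"],s["opening"],s["contact_force"])
f=grab_frame("wrist");g=grab_frame("top");np.savez("w8.npz",**f)
a=f["pixels"][:,100:520,::-1]; b=cv2.resize(g["pixels"][85:225,120:260,::-1],(380,380),interpolation=cv2.INTER_CUBIC)
o=np.zeros((400,800,3),np.uint8);o[:,:420]=a;o[:380,420:]=b;cv2.imwrite("pics/f8.png",o)
E
```

```text
[ 579.4 -236.9  270.4] 34.3 0.7012108220385428 [ 0.4  0.5 -0.5]
```

View pics/f8.png

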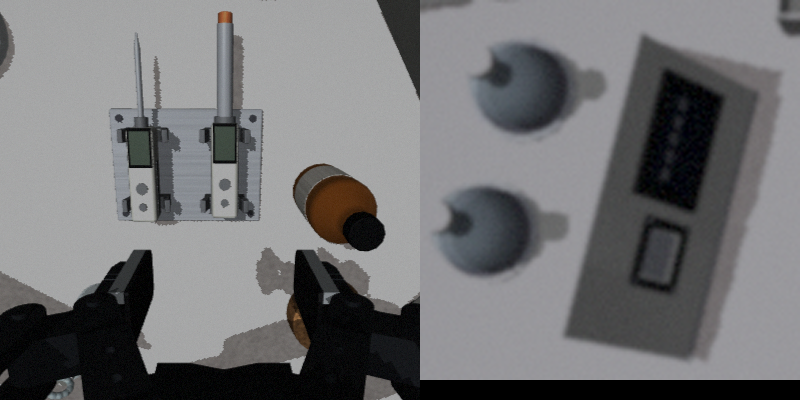

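The probe lies in its own place pointing as before (copper tip at (225,17), handle around (225,170)), and the spiked one is undisturbed. The port flap looks shut at (658,252).

```bash
python3 -c "
from rig import *
print(sign_off())"
```

```text
the job is handed in; nothing more can be done
None
```

I did the whole job and handed it in at about 34 s on the robot's clock. No verdict was reported.

- **Picking it up:** I took the surface thermometer (the one with the copper tip and thick sleeve) across the middle of its handle. I then pushed its nose through the port along the axis measured from the cameras.
- **Finding the block:** I felt for the block in 1.5 to 2 mm steps. Contact came at about 71 mm, measured from the port's front frame.
- **Hold:**
  - The first hold was about 3.5 s, after I had backed off 0.4 mm. The force was only about 1.4 N.
  - I advanced 0.3 mm and held again for about 3.5 s at roughly 3 N, with the tip pressed in about 2.5 mm of its 5 mm, so not to its stop. During both holds the angle readings stayed within about 0.002 rad of the aimed axis.
- **Putting it back:** I drew it straight out and set it down in its own place. I felt it seat at about 7 N, released it and rose clear.

**Last checks:** the final pictures show the thermometer in its place pointing the way it did, the spiked one undisturbed and the flap closed. The gripper reads no contact.

**Disagreements:** three readings did not fully agree.
- The two holds gave different forces for a 0.3 to 0.4 mm change in position, more than the tip's spring alone explains. I put this down to friction and did not confirm it.
- By force alone, the second hold would mean the tip was pressed in about 3.4 mm rather than 2.5 mm. Either is short of the stop.
- The tip appeared about 3 mm further back in the side view than my model predicted. This did not matter, because the depth was found by feel.

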